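# Fit the filter panel in the bench fume extractor

### The arm

A 6-joint arm with a two-finger parallel gripper is mounted at the origin on the work surface. World frame = base frame: x ahead of the robot, y to its left, z up, the work surface at z = 0. Lengths are in mm, angles in rad, forces in N, time in s.
With the tool pointing down it reaches from about 275 to 725 mm from the base axis. Payload 15.9 kg.
Tool frame: the origin (TCP) lies on the centre line of the jaws, within the pads' length; the fingertips stand ctrl.tips_ahead ahead of it and the grasp point (between the pads) lies 11 mm behind it (ctrl.tips_ahead is the distance from the TCP to the fingertips, in mm); z points along the fingers, y is the line along which they close (so a half turn about z gives the same grasp; the last joint's range is limited). The gripper opens to 85 mm and grips with 20 to 120 N. Pads are 22 mm wide; open, the fingers measure 114 mm over their backs; the gripper's body (76 mm by 85 mm) begins 54 mm behind the grasp point. The pads swing forward as they close: fully open they stand 13 mm farther back than shut.
Start: joints at [1.245, 0.213, -0.034, 1.323, 0, 1.571], TCP at [160.027, 473.684, 239.306] pointing down, gripper open.
Joint ranges: [-2.98, 2.98], [-0.74, 1.72], [-1.14, 1.35], [-2.1, 2.04], [-1.57, 1.44], [-3.14, 3.14]. Speed limits (rad/s): [1.89, 1.89, 2.39, 2.57, 3.14, 3.14].

### API

Orientations are given as a rotation vector (axis times angle).
In Python, from bench import ctrl gives the robot as it stands. The module is installed in compiled form; this text tells all that it offers.
- The arm moves only by the tool apply_moves, never from a script. Its argument "increments" is a list that holds one entry, the list of rows, each a list of 5 numbers: the finger opening in mm, from 0 to 85.4, then the shift along the tool's x, y, z in units of 25 mm (1.0 is 25 mm), then the turn about the tool's z in units of 6 degrees (1.0 is 6 degrees). A call has 1 to 12 rows; each row is the pose to reach, as a shift and turn from the pose commanded when the call began, along the tool's axes at that moment; what a row does not reach only later rows make up. A row lasts 1/12 s, in which the tool goes at most 41.7 mm and 7.16 degrees, less where a joint would pass 70% of its speed; a pose out of reach is approached as far as the arm can. A call with a gripper value outside its range is refused whole. The fingers move at their own pace and stop on an object; "force" is the grip in N (left out, the last holds). Time passes only in rows, so rows that repeat a pose let the fingers close. It gives the time, the measured TCP pose, the force, the opening and the grip force at its end, in the units of the state.
- ctrl.get_state(): the state, without advancing time (a new reading comes with each control period).
- ctrl.capture(name): name is "scene" or "side" or "wrist"; returns (picture, depth): 384x512x3 uint8, red, green, blue; 384x512 float32, mm along the optical axis (not along the pixel's ray), 0 where there is no reading.
- ctrl.camera_model(name): a dict with "mtx" (3x3 intrinsics, pixels), "dist_coeffs" ([k1, k2, p1, p2, k3] as OpenCV has them; the pictures are not rectified), "T" (4x4, takes a point from camera to world coordinates). Camera axes: x right, y up, looking along -z (the intrinsics and any distortion apply to the point x, -y, -z); pixel columns grow to the right and rows downward; lengths in mm; the calibration is good to about 2 mm. A picture is of the moment at which its call begins: read the wrist's pose just before it. camera_model takes no time and is no camera call; for the wrist camera it gives the pose at the moment of the call.
- ctrl.hand_in(): hands the job in; it is judged then, once.
The state is a dict: "time_s": time; "q": joint angles; "joint_vel": joint speeds; "effort": joint torques, N m; "ee_pos": TCP position; "eef_rot": TCP orientation; "force": force on the tool from outside, world axes, zero at the start; "moment": the same for the moment, N m; "opening": finger opening in mm; "grasp_force": force on a finger pad.
Only numpy, scipy, OpenCV 4.12 (cv2) and the standard library are available. Lean on these libraries where they do the work, as an engineer would, in place of code of your own. Each camera call takes 0.05 s, during which the arm holds its last target. There are 200 camera calls.

### The job

Put the spare filter panel into the fume extractor: draw back the bolt that locks its cover, swing the cover wide open, slide the panel edgewise down into the leaning slot until it sits fully home, then shut the cover and push the bolt fully back in. Leave the other things on the bench undisturbed.

Things in the scene. Friction and masses are not known exactly. Their poses are not given: they have to be found in the camera images.
- extractor: Fixed grey painted steel box with louvres in its front, 180 mm deep (own x), 200 mm wide (y), 95 mm high to the deck on which the cover lies. Origin: centre of its underside on the bench; own x points from its front to its back (the front, with bolt and cover handle, looks to own -x, roughly towards the robot), z up. It stands left or right of the robot's centre line, turned a little.
- slot_mouth (a point): Centre of the slot's mouth, in the deck under the cover (extractor frame: x -20, y 0, z 95 mm); axes as the extractor's. The slot leans 30 degrees from vertical, its mouth nearer the robot: going in means moving along (0.5, 0, -0.866) in the extractor frame. It is 19 mm by 124 mm (long side along y) and 78 mm deep along that line, with a flared mouth in the top 14 mm.
- slot_floor (a point): Centre of the slot's floor (extractor frame: x 19, y 0, z 27.5 mm); axes as the extractor's. With the panel home, the panel's origin lies here, within the slot's play, and the panel's z axis leans 30 degrees back out of the slot: (-0.5, 0, 0.866) in the extractor frame; its tab and the last 12 mm of its frame then stand above the deck, under the closed cover.
- cover_hinge (a point): Middle of the cover's hinge line, on the back edge of the deck (extractor frame: x 90, y 0, z 95 mm); the line runs along the extractor's y. Axes as the extractor's.
- cover (a joint): Angle of the cover, rad: 0 shut, 1.5 fully open (stop). The cover is a hollow cap 180 x 200 mm, 75 mm high, 0.4 kg; its front swings up and back. A stiff hinge holds it wherever it is left; about 6 N at the handle moves it. It will not shut fully on a panel that stands too high, nor on a bolt that was pushed in while it was up.
- cover_grip (a point): Middle of the cover's handle: a round steel bar 12 mm thick, 80 mm long, lying along the extractor's y, 50 mm in front of the cover's front face (shut: extractor frame x -140, y 45, z 155 mm). It swings with the cover, with the axes of the cover (the extractor's when shut).
- bolt (a joint): Travel of the safety bolt, m: 0 pushed fully in (locks the cover), 0.045 fully drawn (stop). It is drawn along the extractor's -y, and clears the cover's tongue beyond 0.030. It moves with about 2 N and stays where it is left.
- bolt_knob (a point): Grip point of the bolt's upright knob, a steel block 16 mm (x) by 14 mm (y), that stands 60 mm up from the middle of the bolt (a 12 mm rod); the point is on the knob's centre line, 20 mm below its top: extractor frame x -118, y -60 (pushed in), z 156 mm, 28 mm in front of the cover's front face. It moves with the bolt; axes as the extractor's.
- filter: The spare filter panel, 0.22 kg: aluminium frame with pale pleats, 16 mm thick (own x), 120 mm wide (own y), 90 mm long (own z), with a flat plain tab on the middle of its upper edge: 10 mm thick (x), 50 mm wide (y), 55 mm long (z). 145 mm long in all. Origin: centre of its lower edge; z runs to the tab. It stands in the stand leaning 30 degrees, tab up and towards the robot.
- filter_tab (a point): Grip point on the filter panel's tab, 130 mm up its z axis from its origin, 15 mm below the tab's end. Axes as the panel's.
- stand: Fixed plywood stand whose leaning slot, 62 mm deep along its axis, holds the panel's lower end with 2.5 mm of play. Base 150 x 160 mm; origin at its underside on the bench, axes as for the extractor. The panel leaves along (-0.5, 0, 0.866) in the stand's frame. Stands on the other side from the extractor.
- rod_jar: Loose glass jar of rods, 72 mm across, 100 mm high plus the rods; leave alone. Origin under its centre.
- mug: Loose mug, 80 mm across, 90 mm high; leave alone. Origin under its centre.
- paddle: Loose black paddle with wooden handle, 190 mm long, lying flat; leave alone. Origin at its middle, on the bench.
- knife: Loose knife lying flat, 210 mm long; leave alone. Origin at its middle.
- can: Loose steel can, 68 mm across, 100 mm high; leave alone. Origin under its centre.
- marver: Loose flat steel plate 100 x 70 x 14 mm; leave alone. Origin under its centre.
- tongs: Loose steel tongs lying flat, 160 mm long; leave alone. Origin at their middle.
Not all that is in view belongs to the job. What is shaped like the filter but blue is not meant.

How it is judged:
By the outcome, as a careful person would: the job done as asked, in the order asked, and still so for the second after the job is handed in, with the robot touching nothing.
It also fails if it takes over 72 s, if anything falls off the work surface, if the arm or the gripper's body presses on something with over 40 N, if the wrist force passes 120 N, or if a joint passes its speed limit or range.

## Working session

There is one attempt and no reset: what is moved stays moved. The work goes in short steps, Python scripts to look and compute and a tool call to move; the robot and the scene stay as the last step left them, time stands still between calls to the robot, and variables do not carry over. Pictures are saved under pics/ and viewed, at most 10 in all, crops included, and the job is handed in when it is done.

Besides the shell and the picture viewer there is one more tool, called after "Request:" as name(argument=value, ...) on one line, values as JSON. apply_moves: Moves the arm, as the interface text tells. Its arguments: {"type":"object","properties":{"increments":{"type":"array"},"force":{"type":"number"}},"required":["increments"]}

```bash
mkdir -p pics; cat > h.py <<'E'
import numpy as np, cv2
from bench import ctrl
def snap(n,f):
    m=ctrl.camera_model(n); p,d=ctrl.capture(n); cv2.imwrite('pics/%s.png'%f,p[:,:,::-1]); np.savez('pics/%s.npz'%f,p=p,d=d,K=m['mtx'],D=np.array(m['dist_coeffs'],float),T=m['T']); return p,d,m
def load(f): return np.load('pics/%s.npz'%f)
def rays(z,uv):
    n=cv2.undistortPoints(np.array(uv,float).reshape(-1,1,2),np.array(z['K'],float),z['D']).reshape(-1,2)
    T=z['T']; d=np.c_[n[:,0],-n[:,1],-np.ones(len(n))]@T[:3,:3].T
    return T[:3,3],d
def onplane(z,uv,h):
    o,d=rays(z,uv); return o+d*((h-o[2])/d[:,2])[:,None]
def cloud(z):
    v,u=np.mgrid[:384,:512]; o,d=rays(z,np.c_[u.ravel(),v.ravel()])
    P=o+d*z['d'].ravel()[:,None]; P[z['d'].ravel()==0]=np.nan; return P.reshape(384,512,3)
E
python3 - <<'E'
from h import *
s=ctrl.get_state(); print(s['ee_pos'],s['eef_rot'],ctrl.tips_ahead,s['opening'])
import numpy as np
a=snap('scene','a')[0]; b=snap('side','b')[0]; c=snap('wrist','c')[0]
for n in 'abc': z=load(n); print(n,z['T'].round(2).tolist(),z['K'].round(1).tolist(),z['D'],(z['d']>0).mean())
cv2.imwrite('pics/ab.png',np.vstack([np.hstack([a,b])])[:,:,::-1])
E
python3 -c "
import cv2;i=cv2.imread('pics/a.png');cv2.imwrite('pics/a2.png',cv2.resize(i,(768,576)));i=cv2.imread('pics/b.png');cv2.imwrite('pics/b2.png',cv2.resize(i,(768,576)))"
```

```text
[159.93172807 473.38516993 238.80883829] [-5.09518360e-01 -3.09981259e+00  1.74135615e-03] 8.0 84.80184648312813
a [[0.29, -0.5, 0.81, 1556.97], [0.96, 0.17, -0.24, -331.23], [-0.02, 0.85, 0.53, 813.22], [0.0, 0.0, 0.0, 1.0]] [[397.1, 0.0, 252.6], [0.0, 397.1, 191.0], [0.0, 0.0, 1.0]] [-0.10215435  0.          0.          0.          0.        ] 0.9907328287760416
b [[0.89, 0.21, -0.41, 13.24], [-0.46, 0.44, -0.77, -894.83], [0.02, 0.87, 0.48, 688.66], [0.0, 0.0, 0.0, 1.0]] [[401.7, 0.0, 252.6], [0.0, 401.7, 183.5], [0.0, 0.0, 1.0]] [0.03680321 0.         0.         0.         0.        ] 0.9961700439453125
c [[0.32, -0.91, -0.25, 96.78], [0.95, 0.31, 0.09, 494.06], [-0.0, -0.26, 0.96, 372.36], [0.0, 0.0, 0.0, 1.0]] [[284.6, 0.0, 251.6], [0.0, 284.6, 194.4], [0.0, 0.0, 1.0]] [0.00483938 0.         0.         0.         0.        ] 0.9961344401041666
```

View pics/a2.png

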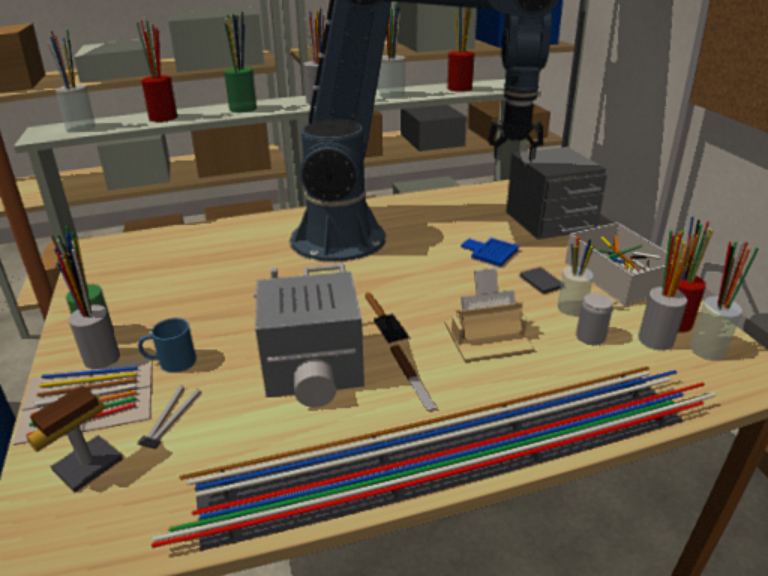

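View pics/b2.png

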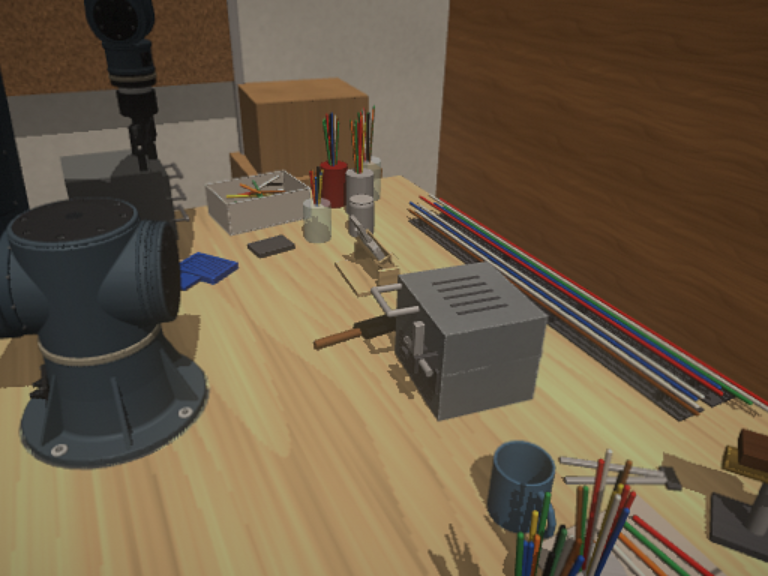

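Scene view (768 px scale): extractor at (310,330), filter in its plywood stand at (487,300) with grey tab at (485,280); look-alike blue panel lying at (490,250), excluded. The side view shows cover handle at (395,298), bolt knob at (418,338), tab at (365,232).

```bash
python3 - <<'E'
from h import *
for f,box in (('a',(165,250,175,262)),('b',(255,370,170,280))):
    z=load(f); P=cloud(z); u0,u1,v0,v1=box
    Q=P[v0:v1,u0:u1].reshape(-1,3); Q=Q[~np.isnan(Q[:,0])]
    t=Q[(Q[:,2]>155)&(Q[:,2]<185)]; hz=np.median(t[:,2]); t=t[abs(t[:,2]-hz)<5]
    # keep main body
    r=cv2.minAreaRect(t[:,:2].astype(np.float32)); print(f,'top z',hz,len(t),r,cv2.boxPoints(r).round(1).tolist())
    lo,hi=np.percentile(t,[1,99],axis=0);print(lo,hi)
# filter tab, stand
for f,box in (('a',(290,365,175,245)),('b',(215,275,135,200))):
    z=load(f);P=cloud(z);u0,u1,v0,v1=box
    Q=P[v0:v1,u0:u1].reshape(-1,3);Q=Q[~np.isnan(Q[:,0])]
    for h0 in range(10,180,10):
        s=Q[(Q[:,2]>h0)&(Q[:,2]<h0+10)]
        if len(s)>3: print(f,h0,len(s),np.percentile(s[:,:2],[3,50,97],axis=0).round(0).tolist())
E
python3 - <<'E'
import cv2,numpy as np
a=cv2.imread('pics/a.png')[165:250,150:380];b=cv2.imread('pics/b.png')[130:285,200:380]
a=cv2.resize(a,(780,288),interpolation=2);b=cv2.resize(b,(360,310),interpolation=2)
c=cv2.imread('pics/c.png');c=cv2.resize(c,(413,310))
cv2.imwrite('pics/d.png',np.vstack([a,np.hstack([b,c,np.zeros((310,7,3),np.uint8)])]))
E
```

```text
a top z 169.5628236917202 2265 ((542.819580078125, -189.47799682617188), (201.0704803466797, 216.45985412597656), 82.06810760498047) [[421.79998779296875, -274.1000061035156], [636.0999755859375, -304.0], [663.9000244140625, -104.80000305175781], [449.5, -75.0]]
[ 459.67060354 -294.17664475  165.47191642] [655.64092191 -90.17295766 173.86260244]
b top z 170.7680531380238 3090 ((541.5843505859375, -188.5673828125), (204.37730407714844, 216.99725341796875), 81.72197723388672) [[419.5, -274.1000061035156], [634.2000122070312, -305.29998779296875], [663.7000122070312, -103.0999984741211], [448.8999938964844, -71.80000305175781]]
[ 439.0241509  -297.81902682  166.48749652] [651.53192835 -90.45398322 173.5569693 ]
a 10 739 [[374.0, 128.0], [620.0, 215.0], [662.0, 457.0]]
a 20 32 [[563.0, 125.0], [601.0, 129.0], [619.0, 280.0]]
a 30 162 [[571.0, 127.0], [617.0, 193.0], [626.0, 274.0]]
a 40 152 [[569.0, 128.0], [612.0, 200.0], [621.0, 276.0]]
a 50 198 [[567.0, 127.0], [606.0, 190.0], [616.0, 282.0]]
a 60 154 [[569.0, 138.0], [600.0, 198.0], [609.0, 267.0]]
a 70 129 [[580.0, 140.0], [596.0, 2
[... 776 characters left out ...]
b 60 103 [[554.0, 137.0], [586.0, 397.0], [682.0, 435.0]]
b 70 128 [[555.0, 137.0], [575.0, 251.0], [678.0, 431.0]]
b 80 139 [[554.0, 134.0], [595.0, 260.0], [679.0, 435.0]]
b 90 85 [[551.0, 145.0], [591.0, 405.0], [677.0, 437.0]]
b 100 75 [[554.0, 147.0], [562.0, 186.0], [653.0, 439.0]]
b 110 11 [[551.0, 172.0], [559.0, 185.0], [564.0, 219.0]]
b 120 15 [[484.0, -89.0], [549.0, 183.0], [555.0, 219.0]]
b 130 25 [[481.0, -108.0], [485.0, -83.0], [550.0, 219.0]]
b 140 38 [[479.0, -121.0], [508.0, 48.0], [545.0, 227.0]]
b 150 96 [[424.0, -135.0], [470.0, -97.0], [541.0, 226.0]]
b 160 100 [[426.0, -140.0], [474.0, -99.0], [490.0, -83.0]]
b 170 66 [[478.0, -136.0], [489.0, -102.0], [507.0, -83.0]]
```

View pics/d.png

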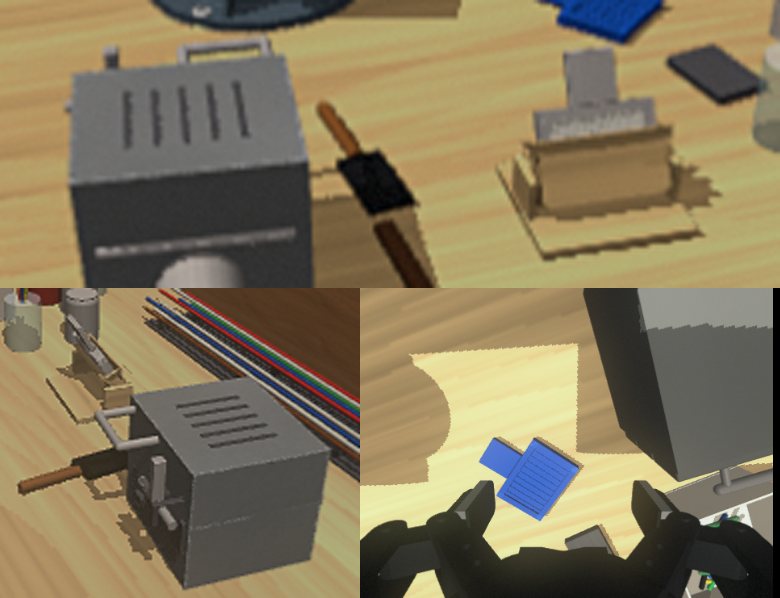

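Grey filter confirmed (crop: tab at (590,75) in the top strip); the blue one lies flat near (600,10), excluded. Setting out for the bolt.

```bash
cat >> h.py <<'E'
from scipy.spatial.transform import Rotation as R
YAW=-8.1; C=np.array([560.4,-191.6,0.])
def ext(x,y,z,C=None,yaw=None):
    C=globals()['C'] if C is None else C; a=np.radians(YAW if yaw is None else yaw)
    return C+np.array([x*np.cos(a)-y*np.sin(a),x*np.sin(a)+y*np.cos(a),z])
def go(*tg):  # (pos, world angle of tool y in deg or None)
    s=ctrl.get_state(); M=R.from_rotvec(s['eef_rot']).as_matrix(); p=np.array(s['ee_pos']); y=np.degrees(np.arctan2(M[1,1],M[0,1]))
    print('at',p.round(1),'yaw',round(y,2),'t',round(s['time_s'],2),'op',round(s['opening'],1),'F',np.round(s['force'],1))
    for t,a in tg:
        d=M.T@(np.array(t)-p)/25; w=0 if a is None else -((a-y+180)%360-180)/6
        print('row',d.round(2).tolist(),round(w,2))
E
python3 -c "
from h import *
print(ext(-118,-60,156),ext(-140,45,155)); go((ext(-135,-25,270),81.9))"
```

```text
[ 435.12313447 -234.37507409  156.        ] [ 428.13724336 -127.32276293  155.        ]
at [160.  473.5 239. ] yaw 71.33 t 0.15 op 85.3 F [-0.4  0.2  0.1]
row [-18.56, -22.05, -1.22] -1.76
```

Request:
apply_moves(increments=[[[60, -18.6, -22.05, -1.8, -1.76], [60, -18.6, -22.05, -1.8, -1.76], [60, -18.6, -22.05, -1.8, -1.76], [60, -18.6, -22.05, -1.8, -1.76], [60, -18.6, -22.05, -1.8, -1.76], [60, -18.6, -22.05, -1.8, -1.76], [60, -18.6, -22.05, -1.8, -1.76], [60, -18.6, -22.05, -1.8, -1.76], [60, -18.6, -22.05, -1.8, -1.76], [60, -18.6, -22.05, -1.8, -1.76], [60, -18.6, -22.05, -1.8, -1.76], [60, -18.6, -22.05, -1.8, -1.76]]])

```text
time_s: 1.15
ee_pos: [334.0, 33.0, 269.0]
eef_rot: [0.222, 3.133, 0.0]
force: [2.1, 1.0, -0.6]
opening: 60.1
grasp_force: 0.0
```

```bash
python3 -c "
from h import *
go((ext(-135,-25,270),81.9))"
```

```text
at [334.  33. 269.] yaw 81.9 t 1.15 op 60.1 F [ 2.1  1.  -0.6]
row [-4.83, -8.62, -0.04] 0.0
```

Request:
apply_moves(increments=[[[50, -4.8, -8.6, 0, 0], [50, -4.8, -8.6, 0, 0], [50, -4.8, -8.6, 0, 0], [50, -4.8, -8.6, 0, 0], [50, -4.8, -8.6, 0, 0], [50, -4.8, -8.6, 0, 0], [50, -4.8, -8.6, 0, 0], [50, -4.8, -8.6, 0, 0], [50, -4.8, -8.6, 0, 0]]])

```text
time_s: 1.9
ee_pos: [422.2, -194.7, 268.5]
eef_rot: [-0.223, -3.133, -0.001]
force: [-0.1, 0.4, 0.0]
opening: 49.7
grasp_force: 0.0
```

```bash
python3 -c "
from h import *
go((ext(-118,-60,156),81.9))
p,d,m=snap('wrist','e')
P=cloud(load('e'))
for v,u in [(100,250)]: print(P[v,u])
cv2.imwrite('pics/e2.png',cv2.resize(p,(768,576))[:,:,::-1])
"
```

```text
at [ 422.2 -194.7  268.5] yaw 81.86 t 1.9 op 49.7 F [-0.1  0.4  0. ]
row [-0.74, -1.5, 4.5] -0.01
[ 334.53681555 -185.68789702   -0.48557579]
```

View pics/e2.png

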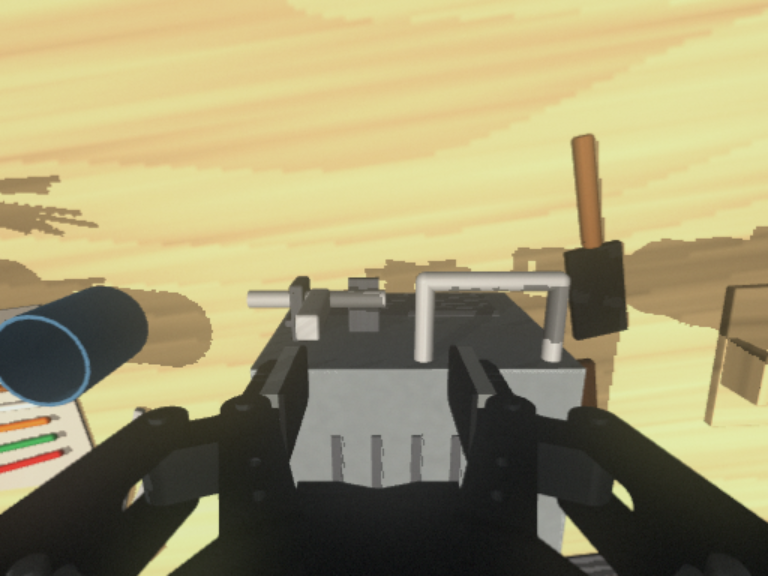

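Wrist view: knob's top face at (307,327), handle bar from (422,276) to (568,282), cover front top edge at row 368. Casting rays for both.

```bash
python3 -c "
from h import *
z=load('e');P=cloud(z)
a=np.radians(YAW);Rm=np.array([[np.cos(a),np.sin(a)],[-np.sin(a),np.cos(a)]])
def loc(p): return np.r_[Rm@(p[:2]-C[:2]),p[2]].round(1)
k=onplane(z,[[307/1.5,327/1.5]],176)[0]; print('knob',k.round(1),loc(k),'depth',loc(P[218,205]))
for u,v,h in ((422,281,155),(565,287,155),(495,282,155),(252,368,170),(585,368,170)):
  q=onplane(z,[[u/1.5,v/1.5]],h)[0]; print(q.round(1),loc(q), loc(P[int(v/1.5),int(u/1.5)]))
# depth cluster for bar
Q=P[180:200,275:390].reshape(-1,3); Q=Q[(Q[:,2]>150)&(Q[:,2]<175)];L=np.array([loc(q) for q in Q]);L=L[L[:,0]<-125];print(len(L),L.min(0),np.median(L,0),L.max(0))
Q=P[205:232,190:222].reshape(-1,3); Q=Q[(Q[:,2]>170)&(Q[:,2]<185)];L=np.array([loc(q) for q in Q]);print(len(L),L.min(0),np.median(L,0),L.max(0))
# front top edge angle
Q=P[244:256,160:400].reshape(-1,3);Q=Q[(Q[:,2]>166)&(Q[:,2]<174)];
go((ext(-118,-60,145),81.9))
"
```

```text
knob [ 432.1 -237.3  176. ] [-120.6  -63.3  176. ] depth [-120.4  -63.1  175.7]
[ 420.3 -168.8  155. ] [-141.9    2.8  155. ] [-143.1    2.2  158.5]
[436.  -84.7 155. ] [-138.2   88.3  155. ] [-139.6   85.8  159.2]
[ 427.  -125.8  155. ] [-141.3   46.3  155. ] [-142.4   45.1  159.4]
[ 454.9 -275.6  170. ] [-92.6 -98.  170. ] [-91.5 -99.  167. ]
[482.7 -80.5 170. ] [-92.6  99.  170. ] [-18.  182.4  11.9]
1481 [-148.    -1.2  151.1] [-142.5   43.8  158.8] [-130.4   89.4  161.4]
307 [-127.9  -70.6  170. ] [-120.8  -63.1  174.6] [-112.5  -56.7  176.3]
at [ 422.2 -194.2  268.7] yaw 81.92 t 1.95 op 49.6 F [ 0.6  0.2 -0. ]
row [-0.74, -1.52, 4.95] 0.0
```

Request:
apply_moves(increments=[[[42, -0.66, -1.64, 0.8, 0], [42, -0.66, -1.64, 2.4, 0], [42, -0.66, -1.64, 3.6, 0], [42, -0.66, -1.64, 4.5, 0], [42, -0.66, -1.64, 4.9, 0], [42, -0.66, -1.64, 4.9, 0], [10, -0.66, -1.64, 4.9, 0], [10, -0.66, -1.64, 4.9, 0], [10, -0.66, -1.64, 4.9, 0], [10, -0.66, -1.64, 4.9, 0], [10, -0.66, -1.64, 4.9, 0]]], force=25)

```text
time_s: 2.87
ee_pos: [434.0, -238.2, 148.1]
eef_rot: [0.221, 3.131, -0.002]
force: [-0.4, 2.1, 8.5]
opening: 13.6
grasp_force: 28.2
```

Request:
apply_moves(increments=[[[10, 0, -0.3, 0, 0], [10, 0, -0.7, 0, 0], [10, 0, -1.1, 0, 0], [10, 0, -1.4, 0, 0], [10, 0, -1.7, 0, 0], [10, 0, -1.84, 0, 0], [10, 0, -1.84, 0, 0], [10, 0, -1.84, 0, 0]]])

```text
time_s: 3.53
ee_pos: [428.3, -279.1, 148.2]
eef_rot: [0.217, 3.13, 0.014]
force: [5.9, 42.8, 24.0]
opening: 13.8
grasp_force: 31.6
```

Request:
apply_moves(increments=[[[10, 0, 0.16, 0, 0], [10, 0, 0.16, 0, 0], [40, 0, 0.16, 0, 0], [40, 0, 0.16, 0, 0], [40, 0, 0.16, 0, 0], [40, 0, 0.16, -0.8, 0], [40, 0, 0.16, -2.0, 0], [40, 0, 0.16, -3.5, 0], [40, 0, 0.16, -4.5, 0], [40, 0, 0.16, -4.8, 0]]])

```text
time_s: 4.37
ee_pos: [428.2, -280.4, 270.6]
eef_rot: [0.222, 3.129, -0.004]
force: [0.0, -0.0, 0.4]
opening: 40.1
grasp_force: 0.0
```

```bash
sed -i 's/^YAW=.*/YAW=-8.1; C=np.array([558.4,-191.3,0.])/' h.py; python3 -c "
from h import *
snap('wrist','f');z=load('f');P=cloud(z);a=np.radians(YAW);Rm=np.array([[np.cos(a),np.sin(a)],[-np.sin(a),np.cos(a)]])
L=np.concatenate([(P[:,:,:2]-C[:2])@Rm.T,P[:,:,2:]],2).reshape(-1,3)
k=L[(L[:,2]>171)&(L[:,2]<180)&(L[:,0]<-108)&(L[:,0]>-132)&(L[:,1]<-40)&(L[:,1]>-130)];print(len(k),np.percentile(k,[2,50,98],axis=0).round(1))
k=L[(L[:,2]>150)&(L[:,2]<164)&(L[:,0]<-128)&(L[:,0]>-160)&(L[:,1]>-10)&(L[:,1]<95)];print(len(k),np.percentile(k,[2,50,98],axis=0).round(1))
go((ext(-141,45,230),-8.1),(ext(-141,45,144),-8.1))
"
```

```text
311 [[-125.5 -111.8  172.3]
 [-118.2 -105.1  174.7]
 [-110.2  -98.3  176. ]]
1664 [[-145.6   -0.9  154. ]
 [-139.5   42.4  158.6]
 [-129.2   86.4  160.6]]
at [ 428.2 -280.4  269.9] yaw 81.88 t 4.42 op 39.9 F [-0.7  0.2  1.3]
row [1.0, 6.06, 1.58] 15.0
row [1.01, 6.07, 5.02] 15.0
```

Request:
apply_moves(increments=[[[42, 0.95, 6.06, 1.0, 15.0], [42, 0.95, 6.06, 1.0, 15.0], [42, 0.95, 6.06, 1.0, 15.0], [42, 0.95, 6.06, 1.0, 15.0], [42, 0.95, 6.06, 1.0, 15.0], [42, 0.95, 6.06, 1.0, 15.0], [42, 0.95, 6.06, 1.0, 15.0], [42, 0.95, 6.06, 1.0, 15.0], [42, 0.95, 6.06, 1.0, 15.0], [42, 0.95, 6.06, 1.0, 15.0], [42, 0.95, 6.06, 1.0, 15.0], [42, 0.95, 6.06, 1.0, 15.0]]])

```text
time_s: 5.42
ee_pos: [424.6, -126.1, 240.3]
eef_rot: [-2.253, -2.188, 0.001]
force: [0.8, 0.3, 0.6]
opening: 42.1
grasp_force: 0.0
```

```bash
python3 -c "
from h import *
go((ext(-139.5,45,230),-8.1),(ext(-139.5,45,144),-8.1))
"
```

```text
at [ 424.6 -126.1  240.3] yaw -1.7 t 5.42 op 42.1 F [0.8 0.3 0.6]
row [-0.04, 0.08, 0.41] 1.07
row [-0.04, 0.09, 3.85] 1.07
```

Request:
apply_moves(increments=[[[42, 0, 0, 0.3, 0.7], [42, 0, 0, 1.2, 0.7], [42, 0, 0, 2.4, 0.7], [42, 0, 0, 3.3, 0.7], [42, 0, 0, 3.9, 0.7], [42, 0, 0, 3.95, 0.7], [8, 0, 0, 3.95, 0.7], [8, 0, 0, 3.95, 0.7], [8, 0, 0, 3.95, 0.7], [8, 0, 0, 3.95, 0.7], [8, 0, 0, 3.95, 0.7]]], force=30)

```text
time_s: 6.33
ee_pos: [426.0, -126.4, 143.5]
eef_rot: [2.325, 2.11, 0.002]
force: [5.3, 0.2, -1.6]
opening: 11.1
grasp_force: 29.4
```

```bash
python3 -c "
from h import *
s=ctrl.get_state(); a=np.radians(YAW);p=np.array(s['ee_pos'])-C; print('local',p[0]*np.cos(a)+p[1]*np.sin(a),-p[0]*np.sin(a)+p[1]*np.cos(a),p[2])
go((ext(-139.5,45,144),-8.1))
# arc: along tool y (own +x) and -z, from handle pos
t0=np.arctan2(60,-230);r=np.hypot(230,60)
for th in np.arange(0.1,1.56,0.1): print(round(th,2),((r*np.cos(t0-th)+230)/25).round(2),(-(r*np.sin(t0-th)-60)/25).round(2))
"
```

```text
local -140.18686292684376 45.62815268853923 143.48654755564704
at [ 426.  -126.4  143.5] yaw -5.54 t 6.33 op 11.1 F [ 5.3  0.2 -1.6]
row [-0.03, 0.03, -0.02] 0.43
0.1 0.29 -0.91
0.2 0.66 -1.78
0.3 1.12 -2.61
0.4 1.66 -3.39
0.5 2.28 -4.12
0.6 2.96 -4.78
0.7 3.71 -5.36
0.8 4.51 -5.87
0.9 5.36 -6.3
1.0 6.25 -6.64
1.1 7.17 -6.89
1.2 8.1 -7.04
1.3 9.05 -7.11
1.4 10.0 -7.07
1.5 10.94 -6.95
```

Request:
apply_moves(increments=[[[8, 0, 0.1, -0.4, 0.2], [8, -0.01, 0.29, -0.91, 0.4], [8, -0.03, 0.66, -1.78, 0.4], [8, -0.05, 1.12, -2.61, 0.4], [8, -0.07, 1.66, -3.39, 0.4], [8, -0.1, 2.28, -4.12, 0.4], [8, -0.13, 2.96, -4.78, 0.4], [8, -0.17, 3.71, -5.36, 0.4], [8, -0.2, 4.51, -5.87, 0.4], [8, -0.24, 5.36, -6.3, 0.4], [8, -0.24, 5.36, -6.3, 0.4]]])

```text
time_s: 7.25
ee_pos: [560.2, -145.2, 302.7]
eef_rot: [2.367, 2.061, 0.003]
force: [-8.8, 3.3, 27.9]
opening: 11.0
grasp_force: 33.4
```

```bash
cat >> h.py <<'E'
def hb(th):
    t0=np.arctan2(60,-230);r=np.hypot(230,60); return ext(90+r*np.cos(t0-th),45,95+r*np.sin(t0-th)-11)
E
python3 -c "
from h import *
go(*[(hb(t),-8.1) for t in (.9,1,1.1,1.2,1.3,1.4,1.5,1.55)])
"
```

```text
at [ 560.2 -145.2  302.7] yaw -7.91 t 7.25 op 11.0 F [-8.8  3.3 27.9]
row [-0.03, -0.05, 0.05] 0.03
row [-0.04, 0.84, -0.29] 0.03
row [-0.04, 1.76, -0.53] 0.03
row [-0.04, 2.69, -0.69] 0.03
row [-0.05, 3.64, -0.75] 0.03
row [-0.05, 4.59, -0.71] 0.03
row [-0.05, 5.53, -0.58] 0.03
row [-0.05, 6.0, -0.48] 0.03
```

Request:
apply_moves(increments=[[[8, 0, 0.4, -0.2, 0], [8, 0, 0.84, -0.34, 0], [8, 0, 1.3, -0.48, 0], [8, 0, 1.76, -0.58, 0], [8, 0, 2.69, -0.74, 0], [8, 0, 3.64, -0.8, 0], [8, 0, 4.59, -0.76, 0], [8, 0, 5.3, -0.65, 0], [8, 0, 5.6, -0.6, 0], [8, 0, 5.6, -0.6, 0]]])

```text
time_s: 8.08
ee_pos: [697.3, -164.4, 316.4]
eef_rot: [2.367, 2.061, 0.003]
force: [-8.1, 0.6, 35.8]
opening: 10.5
grasp_force: 35.8
```

```bash
python3 -c "
from h import *
go(*[(hb(t),-8.1) for t in (1.2,1.3,1.4,1.5)])
print(np.round(ctrl.get_state()['q'],2))
"
```

```text
at [ 697.3 -164.4  316.4] yaw -7.92 t 8.08 op 10.5 F [-8.1  0.6 35.8]
row [-0.04, -2.84, -0.16] 0.03
row [-0.04, -1.9, -0.22] 0.03
row [-0.04, -0.95, -0.18] 0.03
row [-0.05, -0.0, -0.05] 0.03
[-0.23  0.91  1.34  1.99 -0.    1.48]
```

Request:
apply_moves(increments=[[[40, 0, 0, -0.1, 0], [40, 0, 0, -0.1, 0], [40, 0, 0, -0.1, 0], [40, 0, 0, -0.8, 0], [40, 0, 0, -1.4, 0], [40, 0, 0, -1.8, 0], [40, 0, 0, -1.8, 0], [40, 0, -1, -1.8, 0], [40, 0, -2, -1.8, 0], [40, 0, -3, -1.8, 0], [40, 0, -4, -1.8, 0]]])

```text
time_s: 9.0
ee_pos: [630.5, -155.9, 361.3]
eef_rot: [2.368, 2.061, 0.002]
force: [2.1, -0.9, 1.3]
opening: 40.0
grasp_force: 0.0
```

```bash
python3 -c "
from h import *
snap('side','g');snap('wrist','g2')
z=load('g');P=cloud(z);a=np.radians(YAW);Rm=np.array([[np.cos(a),np.sin(a)],[-np.sin(a),np.cos(a)]])
L=np.concatenate([(P[:,:,:2]-C[:2])@Rm.T,P[:,:,2:]],2).reshape(-1,3)
k=L[(L[:,2]>105)&(L[:,2]<290)&(abs(L[:,1])<102)&(L[:,0]>0)&(L[:,0]<250)]
for h in range(100,290,20):
  s=k[(k[:,2]>h)&(k[:,2]<h+20)]; print(h,len(s),np.percentile(s[:,0],[2,50,98]).round())if len(s)>3 else 0
go(((500,205,290),81))
import cv2
i=np.hstack([cv2.imread('pics/g.png')[60:290,180:400],cv2.resize(cv2.imread('pics/g2.png'),(307,230))]);cv2.imwrite('pics/g3.png',i)
"
```

```text
100 323 [ 92. 143. 164.]
120 427 [ 90. 139. 162.]
140 439 [ 88. 137. 161.]
160 454 [ 86. 137. 160.]
180 472 [ 85. 136. 158.]
200 411 [ 84. 125. 157.]
220 307 [ 82. 112. 156.]
240 275 [ 80. 108. 154.]
260 1101 [ 78. 110. 152.]
280 165 [ 83. 139. 153.]
at [ 627.4 -155.4  361.8] yaw -7.95 t 9.1 op 40.1 F [-0.1 -0.5  1.3]
row [13.57, -7.04, 2.88] -14.83
```

View pics/g3.png

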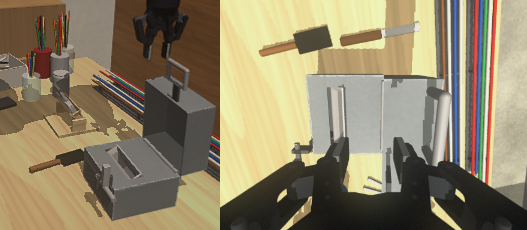

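The cover stands at about 1.5 rad (front lip at own x 78, z 275) and the slot mouth is open. On to the filter.

Request:
apply_moves(increments=[[[70, 13.5, -6.2, 2.5, -14.8], [70, 13.5, -6.2, 2.5, -14.8], [70, 13.5, -6.2, 2.5, -14.8], [70, 13.5, -6.2, 2.5, -14.8], [70, 13.5, -6.2, 2.5, -14.8], [70, 13.5, -6.2, 2.5, -14.8], [70, 13.5, -6.2, 2.5, -14.8], [70, 13.5, -6.2, 2.5, -14.8], [70, 13.5, -6.2, 2.5, -14.8], [70, 13.5, -6.2, 2.5, -14.8], [70, 13.5, -6.2, 2.5, -14.8], [70, 13.5, -6.2, 2.5, -14.8]]])

```text
time_s: 10.1
ee_pos: [524.6, 201.3, 299.3]
eef_rot: [0.344, 3.119, 0.0]
force: [0.7, -0.1, 0.7]
opening: 69.8
grasp_force: 0.0
```

Request:
apply_moves(increments=[[[70, 0, 0, 0, -0.4], [70, 0, 0, 0, -0.4], [70, 0, 0, 0, -0.4], [70, 0, 0, 0, -0.4]]])

```text
time_s: 10.43
ee_pos: [524.6, 199.9, 299.1]
eef_rot: [0.295, 3.124, -0.0]
force: [0.6, -1.2, -0.2]
opening: 70.4
grasp_force: 0.0
```

```bash
python3 -c "
from h import *
p,d,m=snap('wrist','i');cv2.imwrite('pics/i2.png',cv2.resize(p,(768,576))[:,:,::-1])
go(((540,209,140),81))
"
```

```text
at [524.4 199.9 299. ] yaw 79.23 t 10.48 op 70.1 F [-0.1  0.9  0.1]
row [-0.52, 0.48, 6.36] -0.3
```

View pics/i2.png

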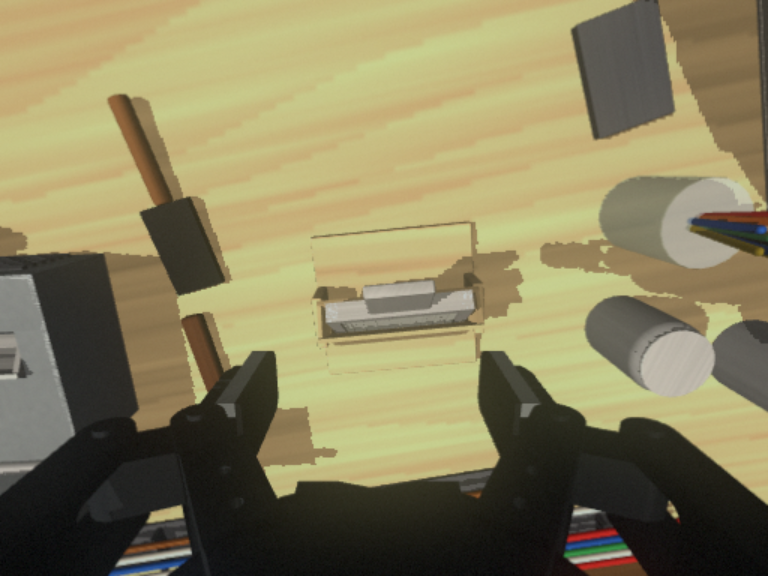

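Wrist view: tab end at (364–434, 281–300), frame edge (325–475, 292–330), stand base corners (313,237),(474,222). Jars are right of x=585, clear.

```bash
python3 -c "
from h import *
z=load('i');P=cloud(z)
Q=P[175:235,200:330].reshape(-1,3)
t=Q[(Q[:,2]>125)&(Q[:,2]<165)];print(len(t),np.percentile(t,[1,50,99],axis=0).round(1).tolist())
top=t[t[:,2]>np.percentile(t[:,2],99)-4];print('top',len(top),np.median(top,0).round(1));r=cv2.minAreaRect(top[:,:2].astype(np.float32));print(r)
# plane fit of the tab/frame front face
w=Q[(Q[:,2]>112)&(Q[:,2]<148)];A=np.c_[w[:,1:],np.ones(len(w))]
for _ in range(4):
  c=np.linalg.lstsq(A,w[:,0],rcond=None)[0];e=w[:,0]-A@c;m=abs(e)<4;w=w[m];A=A[m]
print('x=',c.round(3),len(w),'yaw of face normal',np.degrees(np.arctan2(-c[0],1)),'lean',np.degrees(np.arctan(-c[1])))
for h in (150,):
  q=onplane(z,[[364/1.5,287/1.5],[434/1.5,281/1.5]],h);d=q[1]-q[0];print(q.round(1),np.linalg.norm(d),np.degrees(np.arctan2(d[1],d[0])))
q=onplane(z,[[313/1.5,237/1.5],[474/1.5,222/1.5],[480/1.5,360/1.5],[330/1.5,374/1.5]],10);print(q.round(1).tolist()); d=q[1]-q[0];print(np.degrees(np.arctan2(d[1],d[0])))
za=load('a');pa=onplane(za,[[150+563/780*230,165+50/780*230]],155);print(pa)
"
```

```text
724 [[531.0, 186.4, 126.0], [539.2, 210.6, 148.9], [556.1, 234.5, 152.6]]
top 390 [537.4 211.  150.6]
((537.2073364257812, 210.7269287109375), (48.9743766784668, 10.40809440612793), 84.729248046875)
x= [ 9.00000e-02 -5.79000e-01  6.09327e+02] 360 yaw of face normal -5.1692426344241404 lean 30.05785107398896
[[530.6 188.2 150. ]
 [535.4 235.9 150. ]] 47.937012170013695 84.29507826898003
[[506.6, 136.9, 10.0], [521.7, 295.6, 10.0], [669.2, 283.1, 10.0], [655.2, 121.3, 10.0]]
84.53275058882758
[[539.74200862 184.82275138 155.        ]]
```

```bash
python3 -c "
from h import *
go(((544.7,210.1,127),84.6))
"
```

```text
at [524.4 199.9 299. ] yaw 79.23 t 10.48 op 70.1 F [-0.1  0.9  0.1]
row [-0.7, 0.55, 6.88] -0.9
```

Request:
apply_moves(increments=[[[70, -0.3, 0.25, 1.2, -0.9], [70, -0.7, 0.55, 2.6, -0.9], [70, -0.7, 0.55, 4, -0.9], [70, -0.7, 0.55, 5.2, -0.9], [70, -0.7, 0.55, 6.2, -0.9], [70, -0.7, 0.55, 6.9, -0.9], [70, -0.7, 0.55, 6.9, -0.9], [45, -0.7, 0.55, 6.9, -0.9], [45, -0.7, 0.55, 6.9, -0.9], [45, -0.7, 0.55, 6.9, -0.9], [45, -0.7, 0.55, 6.9, -0.9], [45, -0.7, 0.55, 6.9, -0.9]]], force=80)

```text
time_s: 11.48
ee_pos: [544.9, 210.4, 127.9]
eef_rot: [0.144, 3.134, 0.001]
force: [-2.6, 0.9, 7.9]
opening: 48.7
grasp_force: 83.4
```

```bash
python3 -c "
from h import *
s=np.array([-.5*np.cos(np.radians(-5.4)),-.5*np.sin(np.radians(-5.4)),.866]); p=np.array(ctrl.get_state()['ee_pos'])
go((p+s*80,84.6),(p+s*100,84.6))
"
```

```text
at [544.9 210.4 127.9] yaw 84.72 t 11.48 op 48.7 F [-2.6  0.9  7.9]
row [1.59, 0.01, -2.78] 0.02
row [1.98, 0.01, -3.47] 0.02
```

Request:
apply_moves(increments=[[[45, 0.15, 0, -0.26, 0], [45, 0.4, 0, -0.69, 0], [45, 0.7, 0, -1.21, 0], [45, 1.0, 0, -1.73, 0], [45, 1.3, 0, -2.25, 0], [45, 1.6, 0, -2.77, 0], [45, 1.9, 0, -3.29, 0], [45, 2.2, 0, -3.81, 0], [45, 2.2, 0, -4.6, 0], [45, 2.2, 0, -5.0, 0], [45, 2.2, 0, -5.0, 0]]])

```text
time_s: 12.4
ee_pos: [489.6, 215.6, 254.0]
eef_rot: [0.144, 3.132, 0.002]
force: [1.7, 1.1, -1.7]
opening: 48.6
grasp_force: 83.2
```

```bash
python3 -c "
from h import *
z=load('g2');P=cloud(z);a=np.radians(YAW);Rm=np.array([[np.cos(a),np.sin(a)],[-np.sin(a),np.cos(a)]])
L=np.concatenate([(P[:,:,:2]-C[:2])@Rm.T,P[:,:,2:]],2)
# deck and slot: profile along x at y=0 +-10, and along y at x=-20+-4
M=L.reshape(-1,3);
for x in range(-96,30,6):
  s=M[(abs(M[:,1]-30)<15)&(M[:,0]>x)&(M[:,0]<=x+6)&(M[:,2]<100)]; print(x,len(s),np.median(s[:,2]).round(1) if len(s) else '',end=' | ')
print()
d=M[(M[:,2]>90)&(M[:,2]<99)&(M[:,0]<60)];print(np.percentile(d,[0.5,50,99.5],axis=0).round(1))
print('corners')
img=(z['p']); cv2.imwrite('pics/g4.png',cv2.resize(img[100:320,120:400],(700,550),interpolation=2)[:,:,::-1])
go()
"
```

```text
-96 0  | -90 83 94.3 | -84 85 94.3 | -78 82 94.1 | -72 87 94.2 | -66 124 93.6 | -60 124 93.6 | -54 84 94.0 | -48 92 94.2 | -42 12 88.2 | -36 81 85.6 | -30 97 81.6 | -24 101 76.6 | -18 70 67.5 | -12 0  | -6 65 93.0 | 0 76 94.1 | 6 79 94.2 | 12 83 94.1 | 18 89 94.1 | 24 92 94.0 | 
[[-89.9 -98.5  91.5]
 [  1.7  17.5  94.1]
 [ 59.8  99.1  97.4]]
corners
at [489.6 215.6 254. ] yaw 84.75 t 12.4 op 48.6 F [ 1.7  1.1 -1.7]
```

View pics/g4.png

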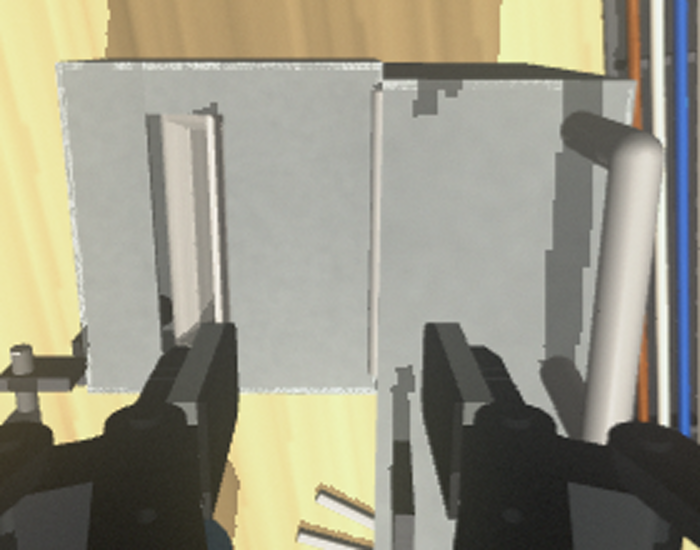

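```bash
python3 -c "
from h import *
z=load('g2')
a=np.radians(YAW);Rm=np.array([[np.cos(a),np.sin(a)],[-np.sin(a),np.cos(a)]])
for u,v in ((148,112),(165,117),(218,115),(58,65),(90,388),(372,385),(160,350)):
  q=onplane(z,[[120+u/2.5,100+v/2.5]],95)[0]; print((Rm@(q[:2]-C[:2])).round(1))
go((ext(-105,0,250),81.9))
"
```

```text
[-39.9  72.3]
[-30.6  69.6]
[-1.1 70.8]
[-87.4  97.6]
[-86.8 -97. ]
[ 87.7 -94.1]
[-41.9 -71.2]
at [489.6 215.6 254. ] yaw 84.75 t 12.4 op 48.6 F [ 1.7  1.1 -1.7]
row [-0.03, -15.75, 0.14] 0.47
```

Request:
apply_moves(increments=[[[45, 0, -1.2, 0.0, 0.2], [45, 0, -2.7, 0.0, 0.47], [45, 0, -4.2, 0.0, 0.47], [45, 0, -5.7, 0.0, 0.47], [45, 0, -7.2, 0.0, 0.47], [45, 0, -8.7, 0.0, 0.47], [45, 0, -10.2, 0.0, 0.47], [45, 0, -11.7, 0.0, 0.47], [45, 0, -13.2, 0.0, 0.47], [45, 0, -14.5, 0.0, 0.47], [45, 0, -15.4, 0.0, 0.47], [45, 0, -15.75, 0.0, 0.47]]])

```text
time_s: 13.4
ee_pos: [452.1, -179.7, 250.5]
eef_rot: [0.226, 3.132, -0.001]
force: [0.6, -0.1, -1.9]
opening: 48.5
grasp_force: 83.8
```

```bash
python3 -c "
from h import *
go((ext(-105,0,250),81.9))
p,d,m=snap('wrist','j');p2,_,_=snap('side','k')
cv2.imwrite('pics/j2.png',np.hstack([p[100:384,100:420],p2[60:344,200:512]])[:,:,::-1])
z=load('j');P=cloud(z);s=ctrl.get_state();t=np.array(s['ee_pos']);a=np.radians(YAW);Rm=np.array([[np.cos(a),np.sin(a)],[-np.sin(a),np.cos(a)]])
L=np.concatenate([(P[:,:,:2]-t[:2])@Rm.T,P[:,:,2:]-t[2]],2).reshape(-1,3)
k=L[(L[:,0]>-12)&(L[:,0]<80)&(abs(L[:,1])<65)&(L[:,2]<40)&(L[:,2]>-110)]
for h in range(-110,40,10):
  q=k[(k[:,2]>h)&(k[:,2]<h+10)]
  if len(q)>5: print(h,len(q),np.percentile(q[:,:2],[3,50,97],axis=0).round(1).tolist())
"
```

```text
at [ 452.1 -179.7  250.5] yaw 81.75 t 13.4 op 48.5 F [ 0.6 -0.1 -1.9]
row [-0.07, 0.14, 0.02] -0.02
-30 915 [[11.6, -61.7], [22.1, 0.4], [25.0, 56.6]]
-10 117 [[-10.9, -33.0], [-10.1, -26.8], [-1.7, 27.0]]
0 505 [[-11.0, -39.3], [-8.6, -26.9], [10.2, 33.8]]
10 717 [[-11.9, -39.5], [-7.1, -0.8], [10.0, 34.2]]
20 3063 [[-11.7, -31.9], [-8.2, -2.6], [6.6, 26.2]]
30 1130 [[-11.9, -47.4], [-7.1, 21.4], [5.1, 42.8]]
```

View pics/j2.png

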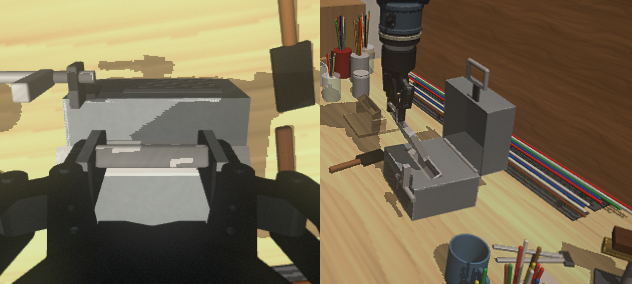

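Panel is held squarely, leaning, above the slot (side view shows it just above the deck). Inserting along the axis.

```bash
cat >> h.py <<'E'
def ins(s): return ext(-45.8-.5*s,0,130.4+.866*s)
def where():
    p=np.array(ctrl.get_state()['ee_pos'])-C;a=np.radians(YAW);x=p[0]*np.cos(a)+p[1]*np.sin(a);y=-p[0]*np.sin(a)+p[1]*np.cos(a)
    print('local',x.round(1),y.round(1),p[2].round(1),'s',round((p[2]-130.4)/.866,1),'xerr',round(x+45.8+.5*(p[2]-130.4)/.866,1))
E
python3 -c "
from h import *
where();go(*[(ins(s),81.9) for s in (110,90,60,30,0)])
"
```

```text
local -106.7 -1.7 250.6 s 138.8 xerr 8.5
at [ 452.5 -178.   250.6] yaw 81.77 t 13.5 op 48.7 F [-0.3  0.4 -2.4]
row [-0.24, 0.07, 1.0] -0.02
row [-0.63, 0.07, 1.69] -0.02
row [-1.23, 0.07, 2.73] -0.02
row [-1.83, 0.07, 3.77] -0.02
row [-2.43, 0.08, 4.81] -0.02
```

Request:
apply_moves(increments=[[[45, -0.24, 0.04, 0.5, 0], [45, -0.24, 0.07, 1.0, 0], [45, -0.24, 0.07, 1.0, 0], [45, -0.43, 0.07, 1.34, 0], [45, -0.63, 0.07, 1.69, 0], [45, -0.83, 0.07, 2.04, 0], [45, -1.03, 0.07, 2.38, 0], [45, -1.13, 0.07, 2.55, 0], [45, -1.13, 0.07, 2.55, 0]]])

```text
time_s: 14.25
ee_pos: [481.4, -179.1, 186.4]
eef_rot: [0.221, 3.133, 0.0]
force: [-0.9, 0.7, -1.9]
opening: 48.7
grasp_force: 83.7
```

```bash
python3 -c "
from h import *
where();go(*[(ins(s),81.9) for s in (50,30,0)]);print(ctrl.get_state()['moment'])
"
```

```text
local -77.9 1.2 186.4 s 64.6 xerr 0.2
at [ 481.4 -179.1  186.4] yaw 81.92 t 14.25 op 48.7 F [-0.9  0.7 -1.9]
row [-0.29, -0.05, 0.51] 0.0
row [-0.68, -0.05, 1.2] 0.0
row [-1.28, -0.05, 2.24] 0.0
[ 0.00576485  0.13260467 -0.0016578 ]
```

Request:
apply_moves(increments=[[[45, -0.15, -0.04, 0.26, 0], [45, -0.29, -0.04, 0.51, 0], [45, -0.49, -0.04, 0.85, 0], [45, -0.68, -0.04, 1.2, 0], [45, -0.88, -0.04, 1.54, 0], [45, -0.98, -0.04, 1.72, 0], [45, -0.98, -0.04, 1.72, 0]]])

```text
time_s: 14.83
ee_pos: [505.6, -183.6, 143.3]
eef_rot: [0.221, 3.133, 0.0]
force: [0.6, -0.2, -2.6]
opening: 48.2
grasp_force: 83.7
```

```bash
python3 -c "
from h import *
where();go(*[(ins(s),81.9) for s in (10,0,-3)]);print(ctrl.get_state()['moment'])
"
```

```text
local -53.3 0.2 143.3 s 14.9 xerr -0.1
at [ 505.6 -183.6  143.3] yaw 81.92 t 14.83 op 48.2 F [ 0.6 -0.2 -2.6]
row [-0.1, -0.01, 0.17] 0.0
row [-0.3, -0.01, 0.52] 0.0
row [-0.36, -0.01, 0.62] 0.0
[ 0.04627727 -0.03382063 -0.03840429]
```

Request:
apply_moves(increments=[[[45, -0.1, 0, 0.17, 0], [45, -0.2, 0, 0.35, 0], [45, -0.3, 0, 0.52, 0], [45, -0.36, 0, 0.62, 0], [45, -0.36, 0, 0.62, 0]]])

```text
time_s: 15.25
ee_pos: [514.3, -184.9, 129.4]
eef_rot: [0.222, 3.132, -0.001]
force: [-2.9, 2.9, 5.8]
opening: 48.5
grasp_force: 84.6
```

```bash
python3 -c "
from h import *
where();go(*[(ins(s),81.9) for s in (0,-3)]);print(ctrl.get_state()['moment'])
"
```

```text
local -44.6 0.1 129.4 s -1.1 xerr 0.7
at [ 514.3 -184.9  129.4] yaw 81.91 t 15.25 op 48.5 F [-2.9  2.9  5.8]
row [0.05, -0.01, -0.04] 0.0
row [-0.01, -0.01, 0.06] 0.0
[ 0.39914017  0.78560747 -0.0521679 ]
```

Request:
apply_moves(increments=[[[45, -0.06, 0, 0.1, 0], [45, -0.09, 0, 0.16, 0], [45, -0.09, 0, 0.16, 0]]])

```text
time_s: 15.5
ee_pos: [515.1, -184.4, 128.8]
eef_rot: [0.22, 3.132, 0.001]
force: [-39.2, 14.6, 70.8]
opening: 48.6
grasp_force: 92.1
```

```bash
python3 -c "
from h import *
where();go();print(ctrl.get_state()['moment'])
"
```

```text
local -43.8 0.7 128.8 s -1.9 xerr 1.1
at [ 515.1 -184.4  128.8] yaw 81.95 t 15.5 op 48.6 F [-39.2  14.6  70.8]
[3.57660759 7.53225432 0.63202121]
```

Request:
apply_moves(increments=[[[45, 0.09, 0, -0.15, 0], [45, 0.09, 0, -0.15, 0], [66, 0.09, 0, -0.15, 0], [66, 0.09, 0, -0.15, 0], [66, 0.09, 0, -0.15, 0], [66, 0.09, 0, -1, 0], [66, 0.09, 0, -2, 0], [66, 0.09, 0, -3.5, 0], [66, 0.09, 0, -5, 0], [66, 0.09, 0, -6.5, 0], [66, 0.09, 0, -8, 0], [66, 0.09, 0, -8, 0]]])

```text
time_s: 16.5
ee_pos: [515.7, -185.5, 332.1]
eef_rot: [0.221, 3.122, -0.005]
force: [1.2, -0.1, -0.2]
opening: 66.2
grasp_force: 0.0
```

```bash
python3 -c "
from h import *
snap('wrist','l')
z=load('l');P=cloud(z);a=np.radians(YAW);Rm=np.array([[np.cos(a),np.sin(a)],[-np.sin(a),np.cos(a)]])
L=np.concatenate([(P[:,:,:2]-C[:2])@Rm.T,P[:,:,2:]],2).reshape(-1,3)
k=L[(L[:,2]>100)&(L[:,2]<200)&(L[:,0]>-75)&(L[:,0]<0)&(abs(L[:,1])<70)]
for h in range(100,165,8):
  q=k[(k[:,2]>h)&(k[:,2]<h+8)]
  if len(q)>5: print(h,len(q),np.percentile(q[:,:2],[3,50,97],axis=0).round(1).tolist())
print(np.percentile(k[:,2],[90,99]))
where();go((ext(70,30,360),-8.1))
"
```

```text
100 1123 [[-32.1, -61.2], [-21.4, -1.5], [-3.7, 58.1]]
108 98 [[-28.8, -53.6], [-26.3, -2.2], [-20.2, 35.3]]
116 92 [[-33.1, -23.9], [-31.1, -4.0], [-28.8, 21.3]]
124 95 [[-37.3, -24.7], [-35.3, -0.3], [-33.2, 20.6]]
132 92 [[-42.7, -25.0], [-40.9, -1.5], [-38.9, 21.3]]
140 138 [[-58.1, -24.4], [-44.9, -0.9], [-42.8, 20.4]]
148 411 [[-57.4, -24.9], [-53.2, -1.5], [-48.2, 21.9]]
[151.10979289 153.21031603]
local -43.3 -0.2 328.7 s 229.0 xerr 117.0
at [ 515.6 -185.4  328.7] yaw 81.91 t 16.55 op 66.0 F [-0.5 -0.2 -0.3]
row [-4.54, 1.2, -1.21] 15.0
```

Panel is home (tab end seen at z≈152, x≈-53; nominal 153, -53.5). Back to the handle.

Request:
apply_moves(increments=[[[40, 0, 0, -1.4, 3], [40, -1.5, 0.6, -1.45, 15], [40, -3, 1.2, -1.45, 15], [40, -4.5, 1.8, -1.45, 15], [40, -4.5, 1.8, -1.45, 15], [40, -4.5, 1.8, -1.45, 15], [40, -4.5, 1.8, -1.45, 15], [40, -4.5, 1.8, -1.45, 15], [40, -4.5, 1.8, -1.45, 15], [40, -4.5, 1.8, -1.45, 15], [40, -4.5, 1.8, -1.45, 15], [40, -4.5, 1.8, -1.45, 15]]])

```text
time_s: 17.55
ee_pos: [631.8, -156.2, 360.5]
eef_rot: [2.242, 2.199, 0.001]
force: [0.7, -0.2, 0.4]
opening: 40.0
grasp_force: 0.0
```

Request:
apply_moves(increments=[[[40, 0, 0, 0, 1.2], [40, 0, 0, 0, 1.2], [40, 0, 0, 0, 1.2]]])

```text
time_s: 17.8
ee_pos: [631.7, -156.1, 360.9]
eef_rot: [2.365, 2.066, 0.001]
force: [1.1, -0.1, 0.5]
opening: 40.2
grasp_force: 0.0
```

```bash
python3 -c "
from h import *
where();p=hb(1.5);go((p+[0,0,45],-8.1),(p,-8.1))
"
```

```text
local 67.6 45.2 360.9 s 266.1 xerr 246.5
at [ 631.7 -156.1  360.9] yaw -7.73 t 17.8 op 40.2 F [ 1.1 -0.1  0.5]
row [-0.02, 2.64, -0.07] 0.06
row [-0.02, 2.64, 1.73] 0.06
```

Request:
apply_moves(increments=[[[40, 0, 0.8, -0.1, 0], [40, 0, 1.7, -0.1, 0], [40, 0, 2.4, -0.05, 0], [40, 0, 2.65, 0, 0], [40, 0, 2.65, 0.6, 0], [40, 0, 2.65, 1.2, 0], [40, 0, 2.65, 1.7, 0], [40, 0, 2.65, 1.75, 0], [8, 0, 2.65, 1.75, 0], [8, 0, 2.65, 1.75, 0], [8, 0, 2.65, 1.75, 0], [8, 0, 2.65, 1.75, 0]]], force=30)

```text
time_s: 18.8
ee_pos: [696.3, -165.1, 318.8]
eef_rot: [2.366, 2.06, 0.005]
force: [-0.9, 0.4, 3.3]
opening: 10.8
grasp_force: 29.5
```

```bash
python3 -c "
from h import *
where();go(*[(hb(t),-8.1) for t in (1.5,1.4,1.3,1.2,1.1,1,.9,.8,.7,.6,.5,.4)])
"
```

```text
local 132.9 45.4 318.8 s 217.5 xerr 287.4
at [ 696.3 -165.1  318.8] yaw -7.93 t 18.8 op 10.8 F [-0.9  0.4  3.3]
row [-0.01, 0.03, 0.05] 0.03
row [-0.01, -0.91, -0.09] 0.03
row [-0.01, -1.86, -0.12] 0.03
row [-0.01, -2.81, -0.07] 0.03
row [-0.0, -3.75, 0.08] 0.03
row [-0.0, -4.67, 0.33] 0.03
row [0.0, -5.56, 0.66] 0.03
row [0.01, -6.41, 1.09] 0.03
row [0.01, -7.21, 1.59] 0.03
row [0.01, -7.96, 2.17] 0.03
row [0.01, -8.65, 2.83] 0.03
row [0.02, -9.27, 3.55] 0.03
```

Request:
apply_moves(increments=[[[8, 0, -0.4, -0.03, 0], [8, 0, -0.91, -0.09, 0], [8, 0, -1.86, -0.12, 0], [8, 0, -2.81, -0.07, 0], [8, 0, -3.75, 0.06, 0], [8, 0, -4.67, 0.31, 0], [8, 0, -5.56, 0.64, 0], [8, 0, -6.41, 1.07, 0], [8, 0, -7.21, 1.57, 0], [8, 0, -7.96, 2.15, 0], [8, 0, -8.3, 2.5, 0], [8, 0, -8.3, 2.5, 0]]])

```text
time_s: 19.8
ee_pos: [488.3, -136.0, 254.1]
eef_rot: [2.369, 2.061, 0.002]
force: [-11.2, 3.1, 6.0]
opening: 10.4
grasp_force: 31.4
```

```bash
python3 -c "
from h import *
where();go(*[(hb(t),-8.1) for t in (.6,.5,.4,.3,.2,.1,.05,0)])
"
```

```text
local -77.2 44.9 254.1 s 142.9 xerr 40.0
at [ 488.3 -136.   254.1] yaw -7.95 t 19.8 op 10.4 F [-11.2   3.1   6. ]
row [0.0, 0.45, -0.37] 0.02
row [0.0, -0.24, 0.29] 0.02
row [0.01, -0.85, 1.01] 0.02
row [0.01, -1.39, 1.79] 0.02
row [0.01, -1.86, 2.62] 0.02
row [0.01, -2.23, 3.49] 0.02
row [0.01, -2.39, 3.94] 0.02
row [0.01, -2.52, 4.4] 0.02
```

Request:
apply_moves(increments=[[[8, 0, -0.24, 0.29, 0], [8, 0, -0.85, 1.01, 0], [8, 0, -1.39, 1.79, 0], [8, 0, -1.86, 2.62, 0], [8, 0, -2.05, 3.05, 0], [8, 0, -2.23, 3.49, 0], [8, 0, -2.39, 3.94, 0], [8, 0, -2.5, 4.4, 0], [8, 0, -2.52, 4.5, 0], [8, 0, -2.52, 4.5, 0]]])

```text
time_s: 20.63
ee_pos: [426.2, -127.2, 141.6]
eef_rot: [-2.37, -2.062, 0.001]
force: [-22.0, 3.2, 11.5]
opening: 10.8
grasp_force: 34.6
```

```bash
python3 -c "
from h import *
where();go((hb(0),-8.1))
"
```

```text
local -139.9 44.8 141.6 s 12.9 xerr -87.6
at [ 426.2 -127.2  141.6] yaw -7.95 t 20.63 op 10.8 F [-22.    3.2  11.5]
row [0.01, -0.0, -0.1] 0.03
```

Request:
apply_moves(increments=[[[8, 0, 0.05, 0.1, 0], [8, 0, 0.05, 0.15, 0], [8, 0, 0.05, 0.15, 0]]])

```text
time_s: 20.88
ee_pos: [426.3, -127.4, 138.3]
eef_rot: [-2.369, -2.061, 0.004]
force: [-37.6, 6.0, 33.0]
opening: 10.8
grasp_force: 39.0
```

Request:
apply_moves(increments=[[[42, 0, 0, -0.1, 0], [42, 0, 0, -0.1, 0], [42, 0, 0, -0.1, 0], [42, 0, 0, -0.8, 0], [42, 0, 0, -2, 0], [42, 0, 0, -3.5, 0], [42, 0, -0.3, -5, 0], [42, 0, -0.6, -5, -3], [42, 0, -0.6, -5, -5], [42, 0, -0.6, -5, -8]]])

```text
time_s: 21.72
ee_pos: [415.6, -125.9, 263.7]
eef_rot: [1.933, 2.469, 0.004]
force: [-0.4, 0.0, -0.2]
opening: 41.9
grasp_force: 0.0
```

```bash
python3 -c "
from h import *
where();go((ext(-130,-80,265),81.9))
"
```

```text
local -150.6 44.6 263.7 s 153.9 xerr -27.9
at [ 415.6 -125.9  263.7] yaw 13.89 t 21.72 op 41.9 F [-0.4  0.  -0.2]
row [-4.93, -1.1, -0.05] -11.34
```

Request:
apply_moves(increments=[[[42, -4.9, -1.1, 0, -11.35], [42, -4.9, -1.1, 0, -11.35], [42, -4.9, -1.1, 0, -11.35], [42, -4.9, -1.1, 0, -11.35], [42, -4.9, -1.1, 0, -11.35], [42, -4.9, -1.1, 0, -11.35], [42, -4.9, -1.1, 0, -11.35], [42, -4.9, -1.1, 0, -11.35], [42, -4.9, -1.1, 0, -11.35], [42, -4.9, -1.1, 0, -11.35], [42, -4.9, -1.1, 0, -11.35], [42, -4.9, -1.1, 0, -11.35]]])

```text
time_s: 22.72
ee_pos: [417.3, -251.4, 263.0]
eef_rot: [0.234, 3.129, -0.001]
force: [-0.1, -0.3, 0.2]
opening: 42.2
grasp_force: 0.0
```

```bash
python3 -c "
from h import *
snap('wrist','n');z=load('n');P=cloud(z);a=np.radians(YAW);Rm=np.array([[np.cos(a),np.sin(a)],[-np.sin(a),np.cos(a)]])
L=np.concatenate([(P[:,:,:2]-C[:2])@Rm.T,P[:,:,2:]],2).reshape(-1,3)
k=L[(L[:,2]>171)&(L[:,2]<180)&(L[:,0]<-108)&(L[:,0]>-132)&(L[:,1]<-40)&(L[:,1]>-130)];print(len(k),np.percentile(k,[2,50,98],axis=0).round(1))
k=L[(L[:,2]>150)&(L[:,2]<164)&(L[:,0]<-128)&(L[:,0]>-160)&(L[:,1]>-10)&(L[:,1]<95)];print(len(k),np.percentile(k,[2,50,98],axis=0).round(1))
k=L[(L[:,2]>160)&(L[:,2]<185)&(L[:,0]>-85)&(L[:,0]<-30)&(L[:,1]>20)&(L[:,1]<95)];print('top',np.median(k[:,2]))
where();go((ext(-118,-105,146),81.9))
"
```

```text
312 [[-125.4 -111.8  172. ]
 [-118.3 -105.   174.7]
 [-110.1  -98.6  176. ]]
1695 [[-145.7   -0.7  153.7]
 [-140.1   43.6  158.7]
 [-129.    86.9  160.6]]
top 168.5532920014448
local -131.3 -79.4 263.0 s 153.1 xerr -8.9
at [ 417.3 -251.4  263. ] yaw 81.4 t 22.77 op 42.1 F [-0.5 -0.5 -0.4]
row [-0.52, -1.02, 4.68] -0.08
```

Request:
apply_moves(increments=[[[42, -0.52, -1.02, 0.8, -0.08], [42, -0.52, -1.02, 2.2, -0.08], [42, -0.52, -1.02, 3.4, -0.08], [42, -0.52, -1.02, 4.2, -0.08], [42, -0.52, -1.02, 4.65, -0.08], [42, -0.52, -1.02, 4.65, -0.08], [10, -0.52, -1.02, 4.65, -0.08], [10, -0.52, -1.02, 4.65, -0.08], [10, -0.52, -1.02, 4.65, -0.08], [10, -0.52, -1.02, 4.65, -0.08]]], force=25)

```text
time_s: 23.6
ee_pos: [427.4, -278.0, 148.0]
eef_rot: [0.216, 3.128, 0.0]
force: [1.4, 7.6, 4.9]
opening: 13.8
grasp_force: 26.2
```

Request:
apply_moves(increments=[[[10, 0, 0.3, 0, 0], [10, 0, 0.7, 0, 0], [10, 0, 1.1, 0, 0], [10, 0, 1.4, 0, 0], [10, 0, 1.6, 0, 0], [10, 0, 1.75, 0, 0], [10, 0, 1.82, 0, 0], [10, 0, 1.82, 0, 0]]])

```text
time_s: 24.27
ee_pos: [433.7, -233.3, 148.0]
eef_rot: [0.216, 3.128, -0.003]
force: [-1.0, 1.5, 7.4]
opening: 13.8
grasp_force: 26.8
```

```bash
python3 -c "
from h import *
where();go()
"
```

```text
local -117.5 -59.1 148.0 s 20.3 xerr -61.6
at [ 433.7 -233.3  148. ] yaw 82.1 t 24.27 op 13.8 F [-1.   1.5  7.4]
```

Request:
apply_moves(increments=[[[10, 0, 0.06, 0, 0], [10, 0, 0.12, 0, 0], [10, 0, 0.16, 0, 0], [10, 0, 0.16, 0, 0]]])

```text
time_s: 24.6
ee_pos: [433.9, -232.4, 148.2]
eef_rot: [0.219, 3.129, -0.013]
force: [-5.3, -26.0, 2.7]
opening: 13.5
grasp_force: 26.9
```

Request:
apply_moves(increments=[[[10, 0, -0.08, 0, 0], [40, 0, -0.08, 0, 0], [40, 0, -0.08, 0, 0], [40, 0, -0.08, 0, 0], [40, 0, -0.08, -0.8, 0], [40, 0, -0.08, -2, 0], [40, 0, -0.08, -3.5, 0], [40, 0, -0.08, -5, 0], [40, 0.8, 0.8, -5, 0], [40, 0.8, 0.8, -5, 0], [40, 0.8, 0.8, -5, 0]]])

```text
time_s: 25.52
ee_pos: [416.0, -206.2, 272.4]
eef_rot: [0.214, 3.129, -0.002]
force: [-0.2, 1.1, 0.6]
opening: 39.9
grasp_force: 0.0
```

```bash
python3 -c "
from h import *
p,_,_=snap('wrist','o');p2,_,_=snap('side','q');z=load('o');P=cloud(z);a=np.radians(YAW);Rm=np.array([[np.cos(a),np.sin(a)],[-np.sin(a),np.cos(a)]])
L=np.concatenate([(P[:,:,:2]-C[:2])@Rm.T,P[:,:,2:]],2).reshape(-1,3)
k=L[(L[:,2]>171)&(L[:,2]<180)&(L[:,0]<-108)&(L[:,0]>-132)&(L[:,1]<-40)&(L[:,1]>-130)];print(len(k),np.percentile(k,[2,50,98],axis=0).round(1))
cv2.imwrite('pics/q2.png',np.hstack([p[:,:400],p2[60:,140:540]])[:,:,::-1] if 0 else np.hstack([cv2.resize(p,(400,300)),cv2.resize(p2,(400,300))])[:,:,::-1]);go()
"
```

```text
284 [[-125.6  -66.9  171.3]
 [-118.8  -60.   174.5]
 [-110.9  -53.8  175.9]]
at [ 416.  -206.7  271.3] yaw 82.13 t 25.62 op 40.1 F [ 0.4  0.2 -0.5]
```

View pics/q2.png

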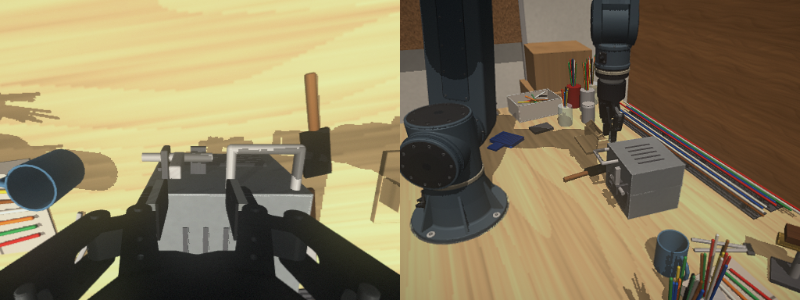

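The pictures show the cover shut, the knob at y −60.0 (fully in), the bench undisturbed and the gripper clear of everything.

```bash
python3 -c "
from bench import ctrl
print(ctrl.hand_in())"
```

```text
the job is handed in; nothing more can be done
None
```

The filter panel sits fully home in the extractor, the cover is shut and the bolt is pushed fully in; I handed the job in at about 25.6 s, and no verdict came back.

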